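Return a job's clicking dies to their foam tray

ROBOT

A 6-joint arm with a two-finger parallel gripper is mounted at the origin on the work surface. World frame = base frame: x ahead of the robot, y to its left, z up, the work surface at z = 0. Lengths are in m, angles in rad, forces in N, time in s.
With the tool pointing down it reaches from about 0.4 to 0.825 m from the base axis. Payload 7 kg.
Tool frame: the origin (TCP) lies at the very end of the fingers, on their centre line; the grasp point (between the pads) lies 19 mm behind it; z points along the fingers, y is the line along which they close (so a half turn about z gives the same grasp; the last joint's range is limited). The gripper opens to 88 mm and grips with 3 to 60 N. Pads are 19 mm wide; open, the fingers measure 130 mm over their backs; the gripper's body (78 mm by 193 mm) begins 47 mm behind the grasp point.
Start: joints at [1.604, 0.359, 0.012, 0, -1.224, -0.288], TCP at [0.17, 0.653, 0.227] pointing down, gripper open.
Joint ranges: [-3.07, 3.07], [-1.43, 2.12], [-1.02, 1.25], [-3.03, 1.67], [-3.05, -0], [-3.03, 3.03]. Speed limits (rad/s): [2.39, 2.39, 3.01, 3.14, 3.14, 3.14].

INTERFACE

Orientations are given as [roll, pitch, yaw] about the fixed x, y, z axes, in that order (R = Rz(yaw) Ry(pitch) Rx(roll)).
In Python, from station import arm gives the robot as it stands.
- The arm moves only by the tool step_arm, never from a script. Its argument "rows" is a list of rows, each a list of 5 numbers: the shift along the world's x, y, z in m, then the turn about the world's z in rad, then the finger opening in m, from 0 to 0.0876. In form: [[x, y, z, spin, gripper], ...]. A call has 1 to 20 rows; each row is the pose to reach, as a shift and turn from the pose commanded when the call began; what a row does not reach only later rows make up. A row lasts 1/10 s, in which the tool goes at most 50 mm and 8.59 degrees, less where a joint would pass 70% of its speed; a pose out of reach is approached as far as the arm can. A call with a gripper value outside its range is refused whole. The fingers move at their own pace and stop on an object; "newtons" is the grip in N (left out, the last holds). Time passes only in rows, so rows that repeat a pose let the fingers close. It gives the time, the measured TCP pose, the force, the opening and the grip force at its end, in the units of the state.
- arm.get_state(): the state, without advancing time (a new reading comes with each control period).
- arm.grab_frame(name): name is "scene" or "top" or "wrist"; returns a dict with "color" (400x640x3 uint8, blue, green, red), "vfov" (degrees; the focal length in pixels is half the picture's height over the tangent of half this angle, whatever the lens; pixels are square), "cx", "cy" (the principal point, pixels), "rvec" (rotation vector, rad) and "tvec" (3), from world to camera coordinates, as OpenCV has them. Camera axes: x right, y down, z forward; pixel columns grow to the right and rows downward; lengths in m; the calibration is good to about 2 mm. A picture is of the moment at which its call begins. There is no depth.
- arm.job_done(): hands the job in; it is judged then, once.
The state is a dict: "t": time; "q": joint angles; "qd": joint speeds; "joint_efforts": joint torques, N m; "eef_pos": TCP position; "ee_rot": TCP orientation; "force": force on the tool from outside, world axes, zero at the start; "moment": the same for the moment, N m; "width": finger opening in m; "gripper_force": force on a finger pad.
Only numpy, scipy, OpenCV 4.12 (cv2) and the standard library are available. Lean on these libraries where they do the work, as an engineer would, in place of code of your own. Each camera call takes 0.05 s, during which the arm holds its last target. There are 200 camera calls.

TASK

Cutting is finished: put the job's four clicking dies - the round one, the oval, the card-pocket rectangle and the pointed strap end - back in the foam-lined tray, each seated flat, cutting edge down, in the cut-out of its own outline. Set them down rather than dropping them, as they have cutting edges, and leave the six-sided die and the square-ended strip die, which belong to another job, where they lie.

Things in the scene. Friction and masses are not known exactly. Their poses are not given: they have to be found in the camera images.
- die_round: Round die, 55 mm outside diameter. Clicking die: open outline of 3 mm strip steel, 32 mm high, cross braces just under the top, cutting edge down, 0.24 kg. Origin at the centre of its underside, z up.
- die_oval: Oval die, 77 mm long (its x) by 48 mm wide (its y), the same either way round. Clicking die: open outline of 3 mm strip steel, 32 mm high, cross braces just under the top, cutting edge down, 0.24 kg. Origin at the centre of its underside, z up.
- die_pocket: Card-pocket die: rectangle 80 mm long (its x) by 52 mm wide (its y) with clipped corners, the same either way round. Clicking die: open outline of 3 mm strip steel, 32 mm high, cross braces just under the top, cutting edge down, 0.24 kg. Origin at the centre of its underside, z up.
- die_strap: Strap-end die: 96 mm long (its x) by 36 mm wide (its y), square at the -x end, narrowing over the last 32 mm to a blunt point at +x. It fits only with its point the same way as the cut-out's. Clicking die: open outline of 3 mm strip steel, 32 mm high, cross braces just under the top, cutting edge down, 0.24 kg. Origin at the centre of its underside, z up.
- die_hexagon: Look-alike that belongs to another job: six-sided die, 54 mm across the flats, 62 mm across the corners. Clicking die: open outline of 3 mm strip steel, 32 mm high, cross braces just under the top, cutting edge down, 0.24 kg. Origin at the centre of its underside, z up.
- die_strip: Look-alike that belongs to another job: plain strip die, a rectangle 96 mm long (its x) by 36 mm wide (its y), square at both ends. Clicking die: open outline of 3 mm strip steel, 32 mm high, cross braces just under the top, cutting edge down, 0.24 kg. Origin at the centre of its underside, z up.
- slot_round: Place for the round die: round cut-out, 71 mm across. It follows the die's outline 8 mm larger all round, 10 mm deep, in a black foam insert 126 (x) x 92 (y) x 16 mm, one of four in a fixed tray, rim 22 mm high. Origin: centre of the insert's underside, 4 mm above the table; the cut-out's floor is at z +6 mm, the foam's top at +16 mm.
- slot_oval: Place for the oval die: oval cut-out, 93 mm along its x by 64 mm along its y. It follows the die's outline 8 mm larger all round, 10 mm deep, in a black foam insert 126 (x) x 92 (y) x 16 mm, one of four in a fixed tray, rim 22 mm high. Origin: centre of the insert's underside, 4 mm above the table; the cut-out's floor is at z +6 mm, the foam's top at +16 mm.
- slot_pocket: Place for the card-pocket die: rectangular cut-out, 96 mm along its x by 68 mm along its y. It follows the die's outline 8 mm larger all round, 10 mm deep, in a black foam insert 126 (x) x 92 (y) x 16 mm, one of four in a fixed tray, rim 22 mm high. Origin: centre of the insert's underside, 4 mm above the table; the cut-out's floor is at z +6 mm, the foam's top at +16 mm.
- slot_strap: Place for the strap-end die: cut-out 112 mm along its x by 52 mm along its y, its point towards +x. It follows the die's outline 8 mm larger all round, 10 mm deep, in a black foam insert 126 (x) x 92 (y) x 16 mm, one of four in a fixed tray, rim 22 mm high. Origin: centre of the insert's underside, 4 mm above the table; the cut-out's floor is at z +6 mm, the foam's top at +16 mm.

How it is judged:
By the outcome, as a careful person would: the job done as asked, in the order asked, and still so for the second after the job is handed in, with the robot touching nothing.
It also fails if it takes over 128 s, if anything falls off the work surface, if the arm or the gripper's body presses on something with over 40 N, if the wrist force passes 120 N, or if a joint passes its speed limit or range.

## Working session

There is one attempt and no reset: what is moved stays moved. The work goes in short steps, Python scripts to look and compute and a tool call to move; the robot and the scene stay as the last step left them, time stands still between calls to the robot, and variables do not carry over. Pictures are saved under pics/ and viewed, at most 14 in all, crops included, and the job is handed in when it is done.

Besides the shell and the picture viewer there is one more tool, called as name(argument=value, ...), one argument or row to a line, values as JSON. step_arm: Moves the arm, as the interface text tells. Its arguments: {"type":"object","properties":{"rows":{"type":"array"},"newtons":{"type":"number"}},"required":["rows"]}

```bash
mkdir -p pics && python3 - <<'E'
from station import arm
import cv2, json
s=arm.get_state(); print(s)
for n in ["top","scene"]:
    f=arm.grab_frame(n); cv2.imwrite(f"pics/{n}0.png",f["color"])
    print(n,{k:v for k,v in f.items() if k!="color"})
E
```

```text
{'t': 0.0, 'q': array([ 1.60412215e+00,  3.59380964e-01,  1.10263066e-02, -3.60748499e-04,
       -1.22410684e+00, -2.88087030e-01]), 'qd': array([-0.00104552,  0.00014126, -0.00098108,  0.00163995,  0.00057554,
        0.00035203]), 'joint_efforts': array([ 3.16430132e-04, -5.82714593e+01,  2.93050826e+01,  6.99717432e+00,
        7.11073910e-03, -1.48600216e-04]), 'eef_pos': array([0.17001812, 0.652708  , 0.22561045]), 'ee_rot': array([ 3.13989975e+00, -1.48005356e-04, -2.54883945e-01]), 'force': array([0.4371278 , 0.0228123 , 0.60176209]), 'moment': array([ 0.01573648,  0.00318958, -0.07110387]), 'gripper_force': 0.0, 'width': 0.08753086371792128}
top {'vfov': 47.696678694723694, 'cx': 320.0048400255515, 'cy': 199.89335139937313, 'rvec': array([ 2.13535074, -2.17911087,  0.16993769]), 'tvec': array([-0.0071326 ,  0.53273203,  1.0459515 ])}
scene {'vfov': 42.694902296469316, 'cx': 325.4308352790241, 'cy': 199.25445415892824, 'rvec': array([ 1.7620014 ,  1.38816193, -0.73443758]), 'tvec': array([-0.12828208, -0.26956053,  1.98742856])}
```

View pics/top0.png

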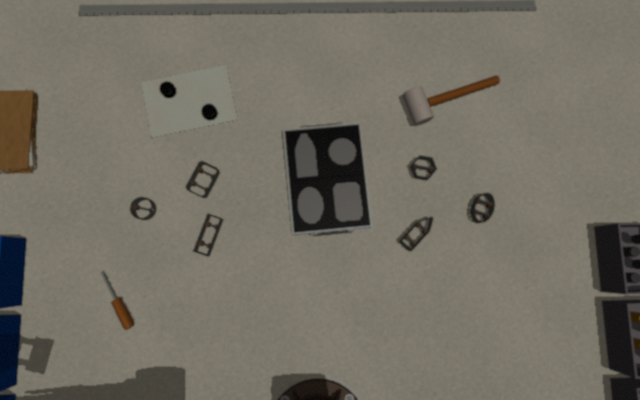

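View pics/scene0.png

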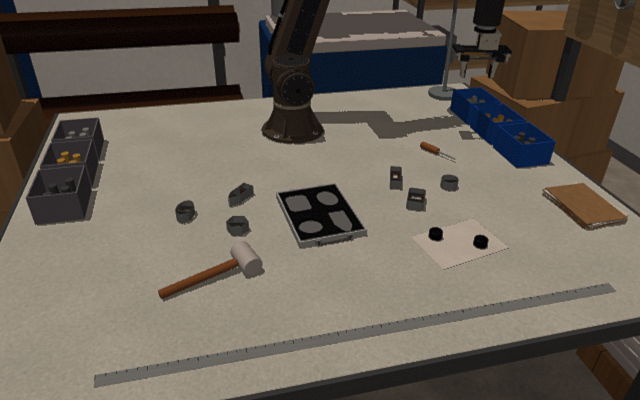

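The top view shows the dies on both sides of the tray. On the left are pocket (203,180), round (143,208) and strip (208,235). On the right are hexagon (422,167), strap (415,234) and oval (482,208). The tray centre is about (327,179), and the strap cut-out's point is up (+x). Next I'll measure coarsely and check with a zoom.

```bash
cat > h.py <<'E'
import cv2, numpy as np
from station import arm
def cam(f):
    h,w=f["color"].shape[:2]; F=h/2/np.tan(np.radians(f["vfov"])/2)
    R=cv2.Rodrigues(np.array(f["rvec"]))[0]; t=np.array(f["tvec"]).ravel()
    return np.array([[F,0,f["cx"]],[0,F,f["cy"]],[0,0,1]]),R,t
def ray(f,uv,z):
    K,R,t=cam(f); uv=np.atleast_2d(np.float64(uv))
    d=np.c_[uv,np.ones(len(uv))]@np.linalg.inv(K).T@R; c=-R.T@t
    return c+d*((z-c[2])/d[:,2])[:,None]
def proj(f,p):
    K,R,t=cam(f); return cv2.projectPoints(np.float64(np.atleast_2d(p)),R,t,K,None)[0][:,0]
def blobs(f,mask,z,amin):
    out=[]
    for c in cv2.findContours(mask,cv2.RETR_EXTERNAL,cv2.CHAIN_APPROX_NONE)[0]:
        if cv2.contourArea(c)<amin: continue
        p=ray(f,c[:,0],z)[:,:2]; hull=np.float32(p*1000)
        r=cv2.minAreaRect(hull); b=cv2.boundingRect(c)
        m=cv2.moments(cv2.convexHull(hull.reshape(-1,1,2)))
        out.append((np.round(c[:,0].mean(0)),np.round(r,1) if 0 else [np.round(r[0]),np.round(r[1]),round(r[2])],(round(m['m10']/m['m00']),round(m['m01']/m['m00']))))
    return out
E
python3 - <<'E'
from h import *
f=arm.grab_frame("top"); im=f["color"]; g=im.max(2)
m=(g<75).astype(np.uint8)*255
m=cv2.morphologyEx(m,cv2.MORPH_CLOSE,np.ones((3,3),np.uint8))
for b in blobs(f,m,0.02,60):
    if 120<b[0][0]<510 and 100<b[0][1]<270: print(b)
# tray cutouts: bright inside black
roi=np.zeros_like(g); roi[128:230,288:366]=255
gm=((g>70)&(g<125)).astype(np.uint8)*roi
for b in blobs(f,cv2.morphologyEx(gm,cv2.MORPH_OPEN,np.ones((3,3),np.uint8)),0.02,100): print("slot",b)
s=arm.grab_frame("scene")
a=cv2.resize(im[130:265,125:250],None,fx=3,fy=3,interpolation=2); b=cv2.resize(im[130:265,380:505],None,fx=3,fy=3,interpolation=2)
c=cv2.resize(s["color"][150:250,160:480],(750,234),interpolation=2)
i=np.hstack([a,b]); i=np.vstack([i[:360],c]) if i.shape[1]==750 else i
cv2.imwrite("pics/z1.png",i)
E
```

```text
(array([416., 232.]), [array([ 454., -251.]), array([42., 99.]), 43], (450, -247))
(array([208., 233.]), [array([456., 252.]), array([40., 95.]), 70], (456, 252))
(array([143., 208.]), [array([523., 409.]), array([61., 51.]), 75], (523, 410))
(array([481., 207.]), [array([ 509., -411.]), array([65., 71.]), 89], (509, -411))
(array([202., 180.]), [array([592., 267.]), array([58., 79.]), 64], (592, 267))
(array([422., 167.]), [array([ 611., -272.]), array([57., 67.]), 44], (611, -271))
(array([327., 187.]), [array([585., -36.]), array([266., 184.]), 4], (587, -36))
(array([209., 112.]), [array([763., 252.]), array([38., 39.]), 89], (762, 253))
(array([412., 113.]), [array([ 754., -251.]), array([91., 46.]), 43], (755, -257))
slot (array([290., 209.]), [array([514.,  54.]), array([12., 98.]), 89], (508, 55))
slot (array([310., 205.]), [array([523.,   6.]), array([58., 83.]), 89], (523, 6))
slot (array([347., 201.]), [array([531., -85.]), array([91., 64.]), 4], (530, -85))
slot (array([342., 151.]), [array([656., -75.]), array([59., 61.]), 89], (656, -75))
slot (array([305., 158.]), [array([648.,  16.]), array([105.,  46.]), 4], (642, 15))
```

View pics/z1.png

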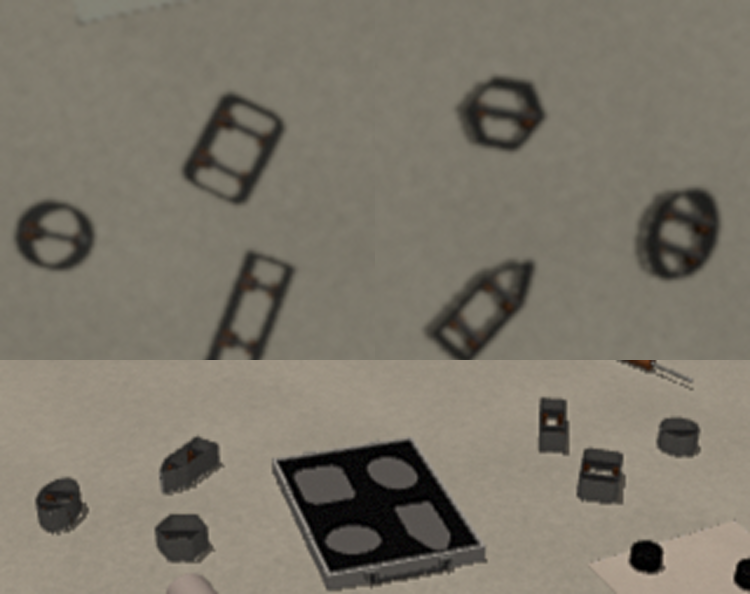

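The zoom shows all six dies upright, with braces on top: round at left, oval at far right, hexagon at upper right. The tray's yaw is about +0.08 rad. I'll move above the round die first.

step_arm(
  rows=[
    [0.353, -0.243, -0.02, 0.335, 0.0876],
    [0.353, -0.243, -0.02, 0.335, 0.0876],
    [0.353, -0.243, -0.02, 0.335, 0.0876],
    [0.353, -0.243, -0.02, 0.335, 0.0876],
    [0.353, -0.243, -0.02, 0.335, 0.0876],
    [0.353, -0.243, -0.02, 0.335, 0.0876],
    [0.353, -0.243, -0.02, 0.335, 0.0876],
    [0.353, -0.243, -0.02, 0.335, 0.0876],
    [0.353, -0.243, -0.02, 0.335, 0.0876],
    [0.353, -0.243, -0.02, 0.335, 0.0876],
    [0.353, -0.243, -0.02, 0.335, 0.0876],
    [0.353, -0.243, -0.02, 0.335, 0.0876],
  ],
  newtons=20,
)

```text
t: 1.4
eef_pos: [0.5226, 0.4106, 0.2065]
ee_rot: [-3.142, 0.0, 0.081]
force: [-0.9, 0.0, 0.9]
width: 0.0876
gripper_force: 0.0
```

```bash
cat >> h.py <<'E'
def wrist(name,xy,z=0.032):
    s=arm.get_state(); f=arm.grab_frame("wrist"); im=f["color"]; cv2.imwrite(f"pics/{name}.png",im)
    m=(im.max(2)<80).astype(np.uint8)*255
    m=cv2.morphologyEx(m,cv2.MORPH_CLOSE,np.ones((5,5),np.uint8))
    print("tcp",np.round(s["eef_pos"],4),"yaw",round(s["ee_rot"][2],3),"expect px",proj(f,[*xy,z]).round(), "dark",np.percentile(im.max(2),[1,5,50]))
    for b in blobs(f,m,z,1000): print(b)
E
python3 -c "
from h import *
wrist('w1',(.523,.410))"
```

```text
tcp [0.5226 0.4106 0.2065] yaw 0.081 expect px [[315. 175.]] dark [ 13.  16. 207.]
(array([337., 337.]), [array([371., 393.]), array([248., 768.]), 5], (352, 403))
(array([466., 233.]), [array([474., 254.]), array([49., 72.]), 69], (476, 253))
(array([316., 170.]), [array([527., 410.]), array([55., 52.]), 5], (527, 409))
(array([474., 109.]), [array([595., 271.]), array([59., 80.]), 63], (594, 271))
```

View pics/w1.png

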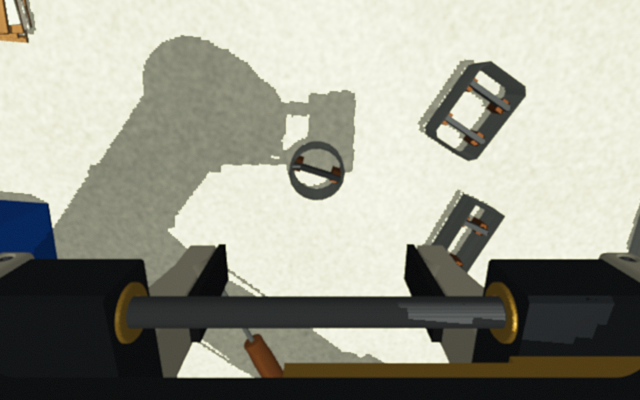

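The wrist view shows the round die at (316,170), and it agrees with the top camera: about (0.526, 0.410). I'll descend and grip.

step_arm(
  rows=[
    [0.003, 0, -0.05, 0, 0.0876],
    [0.003, 0, -0.1, 0, 0.0876],
    [0.003, 0, -0.14, 0, 0.0876],
    [0.003, 0, -0.17, 0, 0.0876],
    [0.003, 0, -0.185, 0, 0.0876],
    [0.003, 0, -0.192, 0, 0.0876],
    [0.003, 0, -0.192, 0, 0.0876],
    [0.003, 0, -0.192, 0, 0.045],
    [0.003, 0, -0.192, 0, 0.045],
    [0.003, 0, -0.192, 0, 0.045],
    [0.003, 0, -0.192, 0, 0.045],
    [0.003, 0, -0.192, 0, 0.045],
    [0.003, 0, -0.192, 0, 0.045],
    [0.003, 0, -0.192, 0, 0.045],
  ],
  newtons=25,
)

```text
t: 2.85
eef_pos: [0.5264, 0.4103, 0.0151]
ee_rot: [-3.141, -0.001, 0.08]
force: [-1.2, -0.5, 4.4]
width: 0.0531
gripper_force: 25.0
```

step_arm(
  rows=[
    [0, 0, 0.03, 0, 0.045],
    [0, 0, 0.07, 0, 0.045],
    [0.01, -0.03, 0.11, 0, 0.045],
    [0.02, -0.075, 0.11, 0, 0.045],
    [0.033, -0.123, 0.11, 0, 0.045],
    [0.046, -0.171, 0.11, 0, 0.045],
    [0.058, -0.219, 0.11, 0, 0.045],
    [0.071, -0.267, 0.11, 0, 0.045],
    [0.084, -0.315, 0.11, 0, 0.045],
    [0.097, -0.363, 0.11, 0, 0.045],
    [0.11, -0.411, 0.11, 0, 0.045],
    [0.12, -0.45, 0.11, 0, 0.045],
    [0.127, -0.475, 0.11, 0, 0.045],
    [0.13, -0.485, 0.11, 0, 0.045],
    [0.13, -0.485, 0.11, 0, 0.045],
    [0.13, -0.485, 0.11, 0, 0.045],
  ],
)

```text
t: 4.45
eef_pos: [0.6557, -0.0743, 0.1239]
ee_rot: [-3.141, 0.001, 0.08]
force: [-0.3, -0.0, -2.8]
width: 0.0538
gripper_force: 25.0
```

```bash
python3 -c "
from h import *
f=arm.grab_frame('wrist'); im=f['color'].copy(); s=arm.get_state(); print(s['eef_pos'],s['ee_rot'])
for p in [(.656,-.075),(.523,.006),(.530,-.085),(.648,.016)]:
    q=proj(f,[*p,.02])[0]; print(q.round()); cv2.circle(im,(int(q[0]),int(q[1])),3,(0,0,255),-1)
e=s['eef_pos']; q=proj(f,[[e[0],e[1],e[2]-.0145],[e[0],e[1],e[2]-.0145+.032]]); print(q.round())
cv2.imwrite('pics/w2.png',im)"
```

```text
[ 0.65571797 -0.07390697  0.12412197] [-3.14130058e+00  7.95381941e-04  8.07246255e-02]
[315. 197.]
[212. 333.]
[315. 334.]
[197. 198.]
[[313. 249.]
 [312. 281.]]
```

View pics/w2.png

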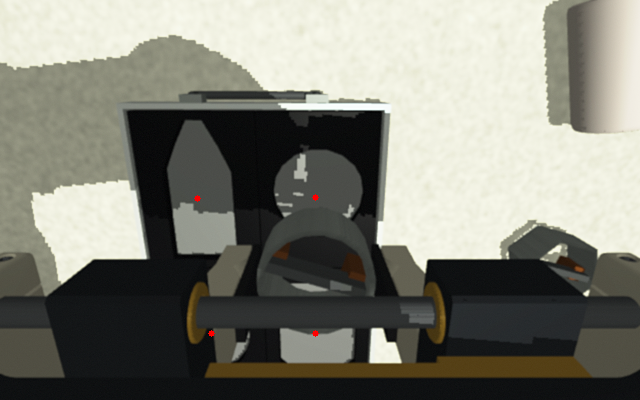

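The wrist view shows the held round die and the cut-outs: round spans columns 275–362 with its top at row 150, strap spans 167–233 and rows 120–254. I'll turn those edges into positions.

```bash
python3 -c "
from h import *
f=arm.grab_frame('wrist')
print('round top,l,r',ray(f,[[318,150],[275,187],[362,187]],.02)[:,:2].round(4).tolist())
print('strap tip, base mid',ray(f,[[193,119],[204.5,254],[167,168],[233,168]],.02)[:,:2].round(4).tolist())
print('tray far corners z22',ray(f,[[123,104],[391,104]],.022)[:,:2].round(4).tolist())"
```

```text
round top,l,r [[0.6931, -0.0735], [0.6619, -0.043], [0.6674, -0.1095]]
strap tip, base mid [[0.7082, 0.0184], [0.6003, 0.0117], [0.6702, 0.0388], [0.6742, -0.0108]]
tray far corners z22 [[0.7149, 0.0668], [0.7303, -0.1222]]
```

step_arm(
  rows=[
    [0.001, -0.002, -0.03, 0, 0.045],
    [0.001, -0.002, -0.06, 0, 0.045],
    [0.001, -0.002, -0.08, 0, 0.045],
    [0.001, -0.002, -0.09, 0, 0.045],
    [0.001, -0.002, -0.095, 0, 0.045],
    [0.001, -0.002, -0.097, 0, 0.045],
    [0.001, -0.002, -0.098, 0, 0.045],
    [0.001, -0.002, -0.099, 0, 0.045],
    [0.001, -0.002, -0.099, 0, 0.045],
  ],
)

```text
t: 5.45
eef_pos: [0.6575, -0.0768, 0.0262]
ee_rot: [-3.142, -0.001, 0.08]
force: [0.1, 0.3, -2.3]
width: 0.0532
gripper_force: 25.0
```

step_arm(
  rows=[
    [0, 0, -0.001, 0, 0.045],
    [0, 0, -0.0015, 0, 0.045],
    [0, 0, -0.0015, 0, 0.045],
  ],
)

```text
t: 5.75
eef_pos: [0.6576, -0.0768, 0.025]
ee_rot: [3.141, -0.001, 0.08]
force: [-1.6, 0.1, 4.4]
width: 0.0534
gripper_force: 25.0
```

step_arm(
  rows=[
    [0, 0, 0, 0, 0.073],
    [0, 0, 0, 0, 0.073],
    [0, 0, 0, 0, 0.073],
    [0, 0, 0.03, 0, 0.073],
    [0, 0, 0.08, 0, 0.073],
    [-0.02, -0.04, 0.11, 0, 0.0876],
    [-0.04, -0.08, 0.14, -0.1, 0.0876],
    [-0.06, -0.125, 0.16, -0.2, 0.0876],
    [-0.08, -0.17, 0.18, -0.35, 0.0876],
    [-0.1, -0.21, 0.18, -0.35, 0.0876],
    [-0.12, -0.26, 0.18, -0.35, 0.0876],
    [-0.135, -0.3, 0.18, -0.35, 0.0876],
    [-0.148, -0.334, 0.18, -0.35, 0.0876],
    [-0.148, -0.334, 0.18, -0.35, 0.0876],
    [-0.148, -0.334, 0.18, -0.35, 0.0876],
  ],
)

```text
t: 7.25
eef_pos: [0.5084, -0.4118, 0.2036]
ee_rot: [-3.141, 0.001, -0.272]
force: [-0.3, 0.7, 0.0]
width: 0.0878
gripper_force: 0.0
```

```bash
python3 -c "
from h import *
wrist('w3',(.509,-.411))"
```

```text
tcp [ 0.5084 -0.4118  0.2036] yaw -0.272 expect px [[314. 176.]] dark [ 10.  14. 222.]
(array([317., 171.]), [array([ 512., -415.]), array([48., 77.]), 76], (512, -415))
(array([322., 294.]), [array([ 404., -388.]), array([761., 333.]), 74], (394, -382))
(array([142., 106.]), [array([ 611., -279.]), array([71., 53.]), 79], (611, -279))
```

View pics/w3.png

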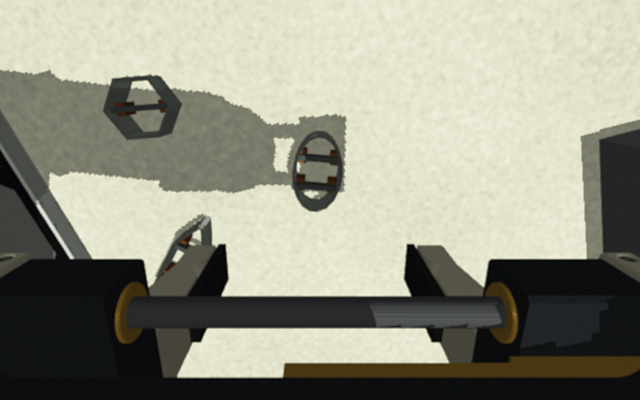

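The oval die is at pixel (317,171), with a clean 48x77 outline. That puts it at (0.511, -0.414) with yaw -0.244.

step_arm(
  rows=[
    [0.003, -0.003, -0.05, 0.028, 0.0876],
    [0.003, -0.003, -0.1, 0.028, 0.0876],
    [0.003, -0.003, -0.14, 0.028, 0.0876],
    [0.003, -0.003, -0.17, 0.028, 0.0876],
    [0.003, -0.003, -0.184, 0.028, 0.0876],
    [0.003, -0.003, -0.189, 0.028, 0.0876],
    [0.003, -0.003, -0.189, 0.028, 0.0876],
    [0.003, -0.003, -0.189, 0.028, 0.038],
    [0.003, -0.003, -0.189, 0.028, 0.038],
    [0.003, -0.003, -0.189, 0.028, 0.038],
    [0.003, -0.003, -0.189, 0.028, 0.038],
    [0.003, -0.003, -0.189, 0.028, 0.038],
    [0.003, -0.003, -0.189, 0.028, 0.038],
    [0.003, -0.003, -0.189, 0.028, 0.038],
    [0.003, -0.003, -0.189, 0.028, 0.038],
  ],
  newtons=25,
)

```text
t: 8.8
eef_pos: [0.5122, -0.4139, 0.0153]
ee_rot: [3.141, -0.0, -0.242]
force: [0.4, 0.9, 3.2]
width: 0.0482
gripper_force: 25.0
```

step_arm(
  rows=[
    [0, 0, 0.03, 0, 0.038],
    [0, 0, 0.07, 0, 0.038],
    [0, 0.03, 0.11, 0.05, 0.038],
    [0, 0.075, 0.11, 0.12, 0.038],
    [0, 0.123, 0.11, 0.2, 0.038],
    [0, 0.171, 0.11, 0.28, 0.038],
    [0, 0.219, 0.11, 0.323, 0.038],
    [0.005, 0.267, 0.11, 0.323, 0.038],
    [0.01, 0.315, 0.11, 0.323, 0.038],
    [0.012, 0.363, 0.11, 0.323, 0.038],
    [0.012, 0.4, 0.11, 0.323, 0.038],
    [0.012, 0.419, 0.11, 0.323, 0.038],
    [0.012, 0.419, 0.11, 0.323, 0.038],
    [0.012, 0.419, 0.08, 0.323, 0.038],
    [0.012, 0.419, 0.05, 0.323, 0.038],
    [0.012, 0.419, 0.03, 0.323, 0.038],
    [0.012, 0.419, 0.02, 0.323, 0.038],
    [0.012, 0.419, 0.015, 0.323, 0.038],
    [0.012, 0.419, 0.0115, 0.323, 0.038],
    [0.012, 0.419, 0.0115, 0.323, 0.038],
  ],
)

```text
t: 10.8
eef_pos: [0.5245, 0.0051, 0.0269]
ee_rot: [-3.141, -0.001, 0.081]
force: [-0.7, 0.3, -1.7]
width: 0.0475
gripper_force: 25.0
```

step_arm(
  rows=[
    [0, 0, -0.001, 0, 0.038],
    [0, 0, -0.0017, 0, 0.038],
    [0, 0, -0.0017, 0, 0.038],
  ],
)

```text
t: 11.1
eef_pos: [0.5244, 0.0053, 0.0253]
ee_rot: [-3.141, -0.001, 0.081]
force: [-0.2, 0.0, -2.2]
width: 0.0478
gripper_force: 25.0
```

step_arm(
  rows=[
    [0, 0, -0.0004, 0, 0.038],
    [0, 0, -0.0008, 0, 0.038],
    [0, 0, -0.0008, 0, 0.038],
  ],
)

```text
t: 11.4
eef_pos: [0.5244, 0.0053, 0.0252]
ee_rot: [-3.142, -0.001, 0.082]
force: [-3.5, 0.9, 9.5]
width: 0.0478
gripper_force: 25.0
```

step_arm(
  rows=[
    [0, 0, 0, 0, 0.066],
    [0, 0, 0, 0, 0.066],
    [0, 0, 0, 0, 0.066],
    [0, 0, 0.03, 0, 0.066],
    [0, 0, 0.08, 0, 0.066],
    [0.01, 0.04, 0.11, -0.1, 0.0876],
    [0.025, 0.085, 0.13, -0.2, 0.0876],
    [0.035, 0.13, 0.15, -0.34, 0.0876],
    [0.045, 0.175, 0.18, -0.45, 0.0876],
    [0.06, 0.22, 0.18, -0.54, 0.0876],
    [0.069, 0.265, 0.18, -0.54, 0.0876],
    [0.069, 0.265, 0.18, -0.54, 0.0876],
    [0.069, 0.265, 0.18, -0.54, 0.0876],
  ],
)

```text
t: 12.7
eef_pos: [0.5928, 0.2712, 0.203]
ee_rot: [3.14, 0.001, -0.457]
force: [0.5, -0.2, -0.5]
width: 0.0878
gripper_force: 0.0
```

```bash
python3 -c "
from h import *
wrist('w4',(.593,.270))"
```

```text
tcp [0.5928 0.2712 0.203 ] yaw -0.457 expect px [[316. 176.]] dark [ 11.  14. 180.]
(array([320., 325.]), [array([444., 338.]), array([760., 220.]), 64], (434, 341))
(array([319., 171.]), [array([595., 266.]), array([50., 82.]), 63], (595, 266))
(array([582.,  74.]), [array([566.,  11.]), array([193.,  97.]), 4], (559, 20))
(array([527.,  97.]), [array([565.,  69.]), array([202.,   8.]), 4], (567, 69))
```

View pics/w4.png

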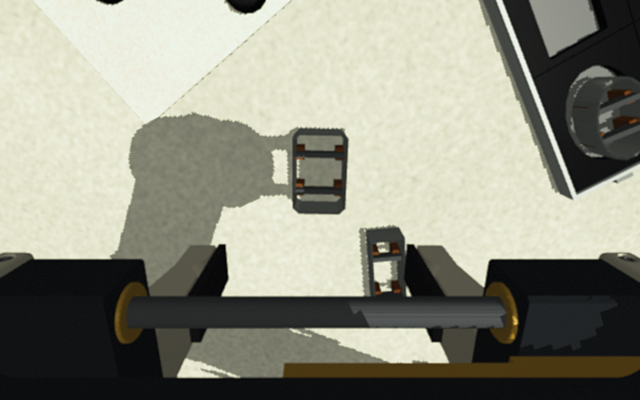

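The pocket die is at pixel (319,171), i.e. about (0.594, 0.267) with yaw -0.47. The strip die starts at row 228, so the fingers clear it. The oval die can be seen seated in the tray at upper right.

step_arm(
  rows=[
    [0.001, -0.004, -0.05, -0.014, 0.0876],
    [0.001, -0.004, -0.1, -0.014, 0.0876],
    [0.001, -0.004, -0.14, -0.014, 0.0876],
    [0.001, -0.004, -0.17, -0.014, 0.0876],
    [0.001, -0.004, -0.184, -0.014, 0.0876],
    [0.001, -0.004, -0.1885, -0.014, 0.0876],
    [0.001, -0.004, -0.1885, -0.014, 0.0876],
    [0.001, -0.004, -0.1885, -0.014, 0.042],
    [0.001, -0.004, -0.1885, -0.014, 0.042],
    [0.001, -0.004, -0.1885, -0.014, 0.042],
    [0.001, -0.004, -0.1885, -0.014, 0.042],
    [0.001, -0.004, -0.1885, -0.014, 0.042],
    [0.001, -0.004, -0.1885, -0.014, 0.042],
    [0.001, -0.004, -0.1885, -0.014, 0.042],
  ],
  newtons=25,
)

```text
t: 14.15
eef_pos: [0.5942, 0.2663, 0.0159]
ee_rot: [-3.141, -0.0, -0.473]
force: [-1.1, 1.0, 3.5]
width: 0.0518
gripper_force: 25.0
```

step_arm(
  rows=[
    [0, 0, 0.03, 0, 0.042],
    [0, 0, 0.07, 0, 0.042],
    [0, -0.03, 0.11, 0.1, 0.042],
    [-0.01, -0.075, 0.11, 0.2, 0.042],
    [-0.02, -0.12, 0.11, 0.3, 0.042],
    [-0.03, -0.165, 0.11, 0.4, 0.042],
    [-0.035, -0.21, 0.11, 0.5, 0.042],
    [-0.045, -0.255, 0.11, 0.554, 0.042],
    [-0.055, -0.3, 0.11, 0.554, 0.042],
    [-0.06, -0.335, 0.11, 0.554, 0.042],
    [-0.062, -0.353, 0.11, 0.554, 0.042],
    [-0.062, -0.353, 0.11, 0.554, 0.042],
    [-0.062, -0.353, 0.11, 0.554, 0.042],
    [-0.062, -0.353, 0.08, 0.554, 0.042],
    [-0.062, -0.353, 0.05, 0.554, 0.042],
    [-0.062, -0.353, 0.03, 0.554, 0.042],
    [-0.062, -0.353, 0.02, 0.554, 0.042],
    [-0.062, -0.353, 0.015, 0.554, 0.042],
    [-0.062, -0.353, 0.011, 0.554, 0.042],
    [-0.062, -0.353, 0.011, 0.554, 0.042],
  ],
)

```text
t: 16.15
eef_pos: [0.5325, -0.0865, 0.0268]
ee_rot: [-3.142, -0.001, 0.082]
force: [0.3, 0.1, -1.7]
width: 0.0517
gripper_force: 25.0
```

step_arm(
  rows=[
    [0, 0, -0.0008, 0, 0.042],
    [0, 0, -0.0015, 0, 0.042],
    [0, 0, -0.0015, 0, 0.042],
  ],
)

```text
t: 16.45
eef_pos: [0.5327, -0.0867, 0.0259]
ee_rot: [-3.142, -0.001, 0.081]
force: [-0.4, 0.9, 2.8]
width: 0.0516
gripper_force: 25.0
```

step_arm(
  rows=[
    [0, 0, -0.0003, 0, 0.042],
    [0, 0, -0.0003, 0, 0.07],
    [0, 0, -0.0003, 0, 0.07],
    [0, 0, -0.0003, 0, 0.07],
    [0, 0, 0.03, 0, 0.07],
    [0, 0, 0.08, 0, 0.07],
    [-0.01, -0.02, 0.11, -0.1, 0.0876],
    [-0.025, -0.045, 0.13, -0.23, 0.0876],
    [-0.035, -0.07, 0.15, -0.36, 0.0876],
    [-0.045, -0.1, 0.18, -0.49, 0.0876],
    [-0.06, -0.13, 0.18, -0.62, 0.0876],
    [-0.08, -0.162, 0.18, -0.75, 0.0876],
    [-0.08, -0.162, 0.18, -0.9, 0.0876],
    [-0.08, -0.162, 0.18, -0.9, 0.0876],
    [-0.08, -0.162, 0.18, -0.9, 0.0876],
    [-0.08, -0.162, 0.18, -0.9, 0.0876],
  ],
)

```text
t: 18.05
eef_pos: [0.4525, -0.2484, 0.205]
ee_rot: [3.142, 0.0, -0.815]
force: [0.3, -0.2, 0.1]
width: 0.0875
gripper_force: 0.0
```

```bash
python3 -c "
from h import *
wrist('w5',(.453,-.249))"
```

```text
tcp [ 0.4525 -0.2484  0.205 ] yaw -0.815 expect px [[316. 175.]] dark [ 10.  14. 227.]
(array([318., 174.]), [array([ 455., -253.]), array([35., 94.]), 44], (451, -250))
(array([288., 298.]), [array([ 302., -129.]), array([737., 378.]), 28], (377, -133))
(array([202.,  30.]), [array([ 608., -272.]), array([60., 53.]), 43], (609, -274))
```

View pics/w5.png

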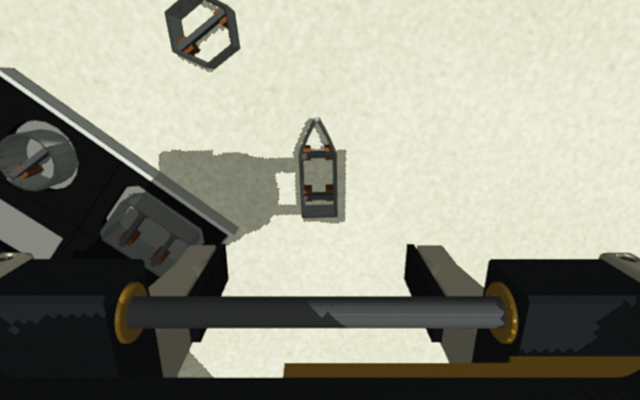

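The strap die is at pixels x 302–336, y 118–221, pointing up. That gives a centre near (0.4555, -0.2535) and yaw -0.80. The round and pocket dies look seated at left.

step_arm(
  rows=[
    [-0.0025, 0.001, -0.05, 0.012, 0.076],
    [-0.0025, 0.001, -0.1, 0.012, 0.076],
    [-0.0025, 0.001, -0.14, 0.012, 0.076],
    [-0.0025, 0.001, -0.17, 0.012, 0.076],
    [-0.0025, 0.001, -0.184, 0.012, 0.076],
    [-0.0025, 0.001, -0.19, 0.012, 0.076],
    [-0.0025, 0.001, -0.19, 0.012, 0.076],
    [-0.0025, 0.001, -0.19, 0.012, 0.026],
    [-0.0025, 0.001, -0.19, 0.012, 0.026],
    [-0.0025, 0.001, -0.19, 0.012, 0.026],
    [-0.0025, 0.001, -0.19, 0.012, 0.026],
    [-0.0025, 0.001, -0.19, 0.012, 0.026],
    [-0.0025, 0.001, -0.19, 0.012, 0.026],
    [-0.0025, 0.001, -0.19, 0.012, 0.026],
    [-0.0025, 0.001, -0.19, 0.012, 0.026],
  ],
  newtons=25,
)

```text
t: 19.6
eef_pos: [0.4497, -0.2479, 0.0153]
ee_rot: [-3.142, -0.0, -0.807]
force: [-1.1, 0.8, 4.8]
width: 0.0357
gripper_force: 24.9
```

step_arm(
  rows=[
    [0, 0, 0.03, 0, 0.026],
    [0, 0, 0.07, 0, 0.026],
    [0.02, 0.027, 0.11, 0.1, 0.026],
    [0.045, 0.06, 0.11, 0.2, 0.026],
    [0.07, 0.095, 0.11, 0.3, 0.026],
    [0.095, 0.13, 0.11, 0.42, 0.026],
    [0.12, 0.165, 0.11, 0.54, 0.026],
    [0.145, 0.2, 0.11, 0.66, 0.026],
    [0.17, 0.23, 0.11, 0.78, 0.026],
    [0.185, 0.25, 0.11, 0.888, 0.026],
    [0.192, 0.262, 0.11, 0.888, 0.026],
    [0.192, 0.262, 0.11, 0.888, 0.026],
    [0.192, 0.262, 0.11, 0.888, 0.026],
    [0.192, 0.262, 0.08, 0.888, 0.026],
    [0.192, 0.262, 0.05, 0.888, 0.026],
    [0.192, 0.262, 0.03, 0.888, 0.026],
    [0.192, 0.262, 0.02, 0.888, 0.026],
    [0.192, 0.262, 0.015, 0.888, 0.026],
    [0.192, 0.262, 0.011, 0.888, 0.026],
    [0.192, 0.262, 0.011, 0.888, 0.026],
  ],
)

```text
t: 21.6
eef_pos: [0.6419, 0.014, 0.0266]
ee_rot: [-3.141, -0.001, 0.081]
force: [0.1, -0.0, -3.0]
width: 0.0359
gripper_force: 24.9
```

step_arm(
  rows=[
    [0, 0, -0.0008, 0, 0.026],
    [0, 0, -0.0015, 0, 0.026],
    [0, 0, -0.0015, 0, 0.026],
  ],
)

```text
t: 21.9
eef_pos: [0.6422, 0.0143, 0.0254]
ee_rot: [-3.141, -0.001, 0.081]
force: [-1.0, -0.5, 1.1]
width: 0.0352
gripper_force: 24.9
```

Contact. I'll release, lift, and back off to a place where the tray can be viewed.

step_arm(
  rows=[
    [0, 0, -0.0004, 0, 0.026],
    [0, 0, -0.0004, 0, 0.054],
    [0, 0, -0.0004, 0, 0.054],
    [0, 0, -0.0004, 0, 0.054],
    [0, 0, 0.03, 0, 0.054],
    [0, 0, 0.08, 0, 0.054],
    [-0.03, 0, 0.12, 0, 0.054],
    [-0.07, 0, 0.16, 0, 0.054],
    [-0.1, -0.025, 0.2, 0, 0.054],
    [-0.12, -0.05, 0.22, 0, 0.054],
    [-0.12, -0.05, 0.22, 0, 0.054],
    [-0.12, -0.05, 0.22, 0, 0.054],
  ],
)

```text
t: 23.1
eef_pos: [0.5216, -0.0361, 0.2458]
ee_rot: [-3.141, -0.003, 0.08]
force: [0.7, -0.4, 0.2]
width: 0.0539
gripper_force: 0.0
```

```bash
python3 -c "
from h import *
f=arm.grab_frame('wrist'); s=arm.grab_frame('scene')['color']
c=cv2.resize(s[170:270,250:400],(600,400),interpolation=2)
cv2.imwrite('pics/w6.png',np.vstack([f['color'][:300],cv2.resize(c[:,:],(640,300))]))"
```

```text
(no output)
```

View pics/w6.png

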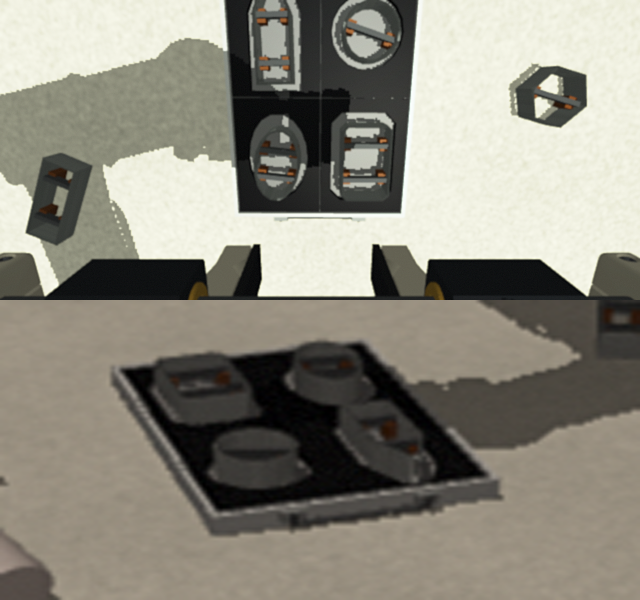

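All four dies sit within their own cut-outs (wrist view: strap at (275,40), round (367,32), oval (277,158), pocket (363,157)). Each one touched the floor exactly 10 mm above its table height, and the hexagon and strip dies have not moved. I'll hand the job in.

```bash
python3 -c "
from station import arm
print(arm.job_done())"
```

```text
the job is handed in; nothing more can be done
None
```

The round, oval, card-pocket and strap-end dies were set down, edge down, in their own cut-outs, each bottoming on the cut-out floor; the hexagon and strip dies were left where they lay, and the job was handed in at about 23 s of the 128 s.

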